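# Hold the jog button under a latched cover

## Task

Creep the take-away belt forward from its grey jog box on the packing table: swing the steel latch lever fully aside, then throw the hinged cover right open past upright so that it stays back by itself, then press the round hold-to-run button about half way down. It is a three-position button: barely pressed it does nothing, and it must never be pushed to the bottom, which trips the stop. Keep it half way down for at least three seconds and finish while still holding it there, and leave the tape roll and the white gift box where they are.

Things in the scene. Friction and masses are not known exactly. Their poses are not given: they have to be found in the camera images.
- jog_box: Grey painted metal control box, fixed to the table, 186 (x) x 180 (y) x 60 mm high; its flat top deck is at z = 60 mm. Origin: on the table under its centre. Its x axis points from the front (latch and pull tab) to the back (cover hinge), y to the left seen from the front, z up. It stands anywhere in the work area, turned by up to 0.4 rad.
- latch_post (a point): Centre (half-way up) of the exposed part of the upright round steel finger post at the end of the latch lever: 12 mm thick, 34 mm tall (17 mm above and below this point), 45 mm from the latch's pivot. It can be gripped from above or pushed sideways. The flat lever arm (13 mm wide, 6 mm thick) is directly below the post and 2.5 mm above the cover's top.
- latch_pivot (a point): Point on the vertical turning axis of the latch, at the height of the middle of the finger post; in the box's frame at x = -66, y = +50 mm. The pillar below is 18 mm thick.
- latch (a joint): Latch lever angle in rad about the vertical: 0 = the lever points along the box's +x, across the cover's top, and blocks the cover; it grows as the lever turns towards the box's left (+y), counter-clockwise from above; 1.9 = stop. It is clear of the cover from 1.3. Starts between 0 and 0.3. Light friction (about 0.03 N m): stays where it is left.
- tab_grip (a point): Grip point in the cover's pull tab: a flat tab standing 46 mm forward out of the cover's front, 12 mm thick along the box's y, 20 mm tall; this point is 30 mm out from the cover's front face, half-way up, 26 mm above the deck when shut. It lies in the box's frame at x = -75, y = -25, z = 86 mm when the cover is shut, so 140 mm in front of the hinge axis and 24 mm above it. Gripped across its 12 mm from above, it can turn between the fingers as the cover swings.
- cover_hinge (a point): Middle of the cover's hinge axis, which is parallel to the box's y; in the box's frame at x = +65, y = 0, z = 62 mm. The point's x, y, z axes turn with the cover.
- cover (a joint): Cover angle in rad: 0 = shut, pi/2 = upright, 2.3 = fully open, at its stop. The grey plastic cover is a hollow shell, 110 mm from hinge to front, 130 mm wide, 40 mm high (top 100 mm above the table when shut), about 0.15 kg. It falls shut when let go before about 1.0 rad; past about 1.4 rad it falls gently open to its stop and stays there.
- button_top (a point): Centre of the top of the hold-to-run button: black round mushroom, 44 mm across, under the cover; in the box's frame at x = +5, y = 0; the top is 93 mm above the table when released.
- run_button (a joint): Travel of the button straight down, in m: 0 = released, 0.018 = bottom. Spring: 3 N to start it, plus 0.45 N per mm (about 7 N at half travel, 11 N at the bottom). It springs back when let go. Running range: 0.0055 to 0.0135.
- tape_roll_mid (a point): Bystander: tape roll lying flat, 96 mm across, 45 mm high, 0.2 to 0.25 m to the left of the box; point at its centre.
- gift_box_mid (a point): Bystander: white gift box, 81 x 120 x 42 mm, about 0.2 m to the right of the box; point at its centre.

How it is judged (in metres and radians):
On the way, in this order (a step that is already met when the one before it is completed fails the run):
1. the latch lever is swung aside, clear of the cover, with the cover still shut (value of joint latch above 1.3 rad and value of joint cover below 0.15 rad), for 0.2 s.
2. the cover is thrown open past upright and stays back, with nothing holding it (value of joint cover above 1.8 rad and contact force between anything else and cover below 0.5 N), for 0.3 s.
3. the button is kept about half way down (5.5 to 13.5 mm of 18 mm) for two seconds (value of joint run_button between 0.0055 and 0.0135 m), for 2 s.
At the end, for the whole second after the job is handed in: The robot itself still holds the button with more than 3 N at 5.5 to 13.5 mm of its 18 mm travel; the cover is open beyond 1.8 rad and the latch aside beyond 1.3 rad; the tape roll and the gift box are within 30 mm of where they stood (all of step 3 and contact force between any of the fingers, the arm and run_button above 3 N and value of joint cover above 1.8 rad and value of joint latch above 1.3 rad and distance of each of tape_roll_mid, gift_box_mid from where it was at the start of the episode below 0.03 m); the arm keeps its last pose, push and grip.
It fails at once if the button is pushed to the bottom (beyond 16.5 mm) (value of joint run_button above 0.0165 m).
It fails at once if a bystander is shifted by more than 30 mm (distance of any of tape_roll_mid, gift_box_mid from where it was at the start of the episode above 0.03 m).
It also fails if it takes over 64 s, if anything falls off the work surface, if the arm or the gripper's body presses on something with over 40 N, if the wrist force passes 120 N, or if a joint passes its speed limit or range.

## Robot

A 6-joint arm with a two-finger parallel gripper is mounted at the origin on a cart in front of the work surface, level with it; the furniture and walls round the work are solid. World frame = base frame: x ahead of the robot, y to its left, z up, the work surface at z = 0. Lengths are in mm, angles in degrees, forces in N, time in s.
With the tool pointing down it reaches from about 350 to 850 mm from the base axis. Payload 8.1 kg.
Tool frame: the origin (TCP) lies midway between the tips of the shut fingers; the grasp point (between the pads) lies 19 mm behind it; z points along the fingers, y is the line along which they close (so a half turn about z gives the same grasp; the last joint's range is limited). The gripper opens to 85 mm and grips with 20 to 120 N. Pads are 22 mm wide; open, the fingers measure 114 mm over their backs; the gripper's body (76 mm by 85 mm) begins 54 mm behind the grasp point. The pads swing forward as they close: fully open they stand 13 mm farther back than shut.
Start: joints at [63.232, 7.471, 85.268, -0, 87.261, -4.893], TCP at [223.534, 556.81, 231.292] pointing down, gripper open.
Joint ranges: [-169.43, 169.43], [-51.17, 129.36], [1.28, 143.12], [-76.62, 256.62], [0, 156.53], [-152.29, 152.29]. Speed limits (degrees/s): [136.94, 136.94, 159.86, 180, 180, 180].

## Interface

Orientations are given as [roll, pitch, yaw] about the fixed x, y, z axes, in that order (R = Rz(yaw) Ry(pitch) Rx(roll)).
In Python, from bench import sense, snapshot, camera_params, hand_in, masks_of, pinpoint gives the robot as it stands.
- The arm moves only by the tool step_arm, never from a script. Its argument "targets" is a list of rows, each an object with "angular": the turn, a rotation vector about the tool's x, y, z scaled (see below), a list of three; "dp": the shift along the tool's x, y, z scaled (see below), a list of three; "fingers": the closure, from 0 (fully open) to 1 (shut). A call has exactly 8 rows; each row is the pose to reach, as a shift and turn from the pose commanded when the call began, along the tool's axes at that moment, turning the shorter way round; what a row does not reach only later rows make up. The controller multiplies each number of a shift by 0.2 m and each number of a turn by 180 degrees. A row lasts 1/8 s, in which the tool goes at most 62.5 mm and 10.7 degrees, less where a joint would pass 70% of its speed; a pose out of reach is approached as far as the arm can. A call with a number of a shift or a turn outside -1 to 1 is refused whole. A call with a gripper value outside its range is refused whole. The fingers move at their own pace and stop on an object; "newtons" is the grip in N (left out, the last holds). Time passes only in rows, so rows that repeat a pose let the fingers close, or fill a call up. It gives the time, the measured TCP pose, the force, the opening and the grip force at its end, in the units of the state.
- sense(): the state, without advancing time (a new reading comes with each control period).
- snapshot(name): name is "scene" or "top"; returns the picture (480x640x3 uint8, blue, green, red); there is no depth.
- camera_params(name): a dict with "vfov" (degrees; the focal length in pixels is half the picture's height over the tangent of half this angle, whatever the lens; pixels are square), "cx", "cy" (the principal point, pixels), "R" (3x3) and "t" (3): a world point X has camera coordinates R X + t. Camera axes: x right, y down, z forward; pixel columns grow to the right and rows downward; lengths in mm; the calibration is good to about 2 mm. A picture is of the moment at which its call begins. camera_params takes no time and is no camera call.
- hand_in(): hands the job in; it is judged then, once.
Trained networks look in the newest picture that a camera, given by its name, has taken for a name from the list of things; names that differ only in an ending like _2 or _b are one class to them, and where a whole thing is asked for, a point or a joint stands for the part that bears it (a point fixed in the world has none). Each returns a list of dicts, best first, with "conf" (0 to 1); they miss things now and then, are a little off and sometimes report something else, mostly with a low value. They report only what shows in the picture. A call takes as long as a camera call.
- masks_of(camera, label): "pixels" (480x640 bool, what is visible of it) and "at" ([column, row] in pixels, amid what is visible of it).
- pinpoint(camera, label): "at" ([column, row] in pixels: a listed point, or the origin of a listed thing).
The state is a dict: "time": time; "joint_pos": joint angles; "qd": joint speeds; "joint_efforts": joint torques, N m; "tool_pos": TCP position; "tcp_rot": TCP orientation; "ft_force": force on the tool from outside, world axes, zero at the start; "wrist_torque": the same for the moment, N m; "finger_gap": finger opening in mm; "grip_force": force on a finger pad.
Only numpy, scipy, OpenCV 4.12 (cv2) and the standard library are available. Lean on these libraries where they do the work, as an engineer would, in place of code of your own. Each camera call takes 0.05 s, during which the arm holds its last target. There are 200 camera calls.

## Working session

There is one attempt and no reset: what is moved stays moved. The work goes in short steps, Python scripts to look and compute and a tool call to move; the robot and the scene stay as the last step left them, time stands still between calls to the robot, and variables do not carry over. Pictures are saved under pics/ and viewed, at most 10 in all, crops included, and the job is handed in when it is done.

Besides the shell and the picture viewer there is one more tool, called by a JSON object that holds its "name" and its "arguments", one argument or row to a line. step_arm: Moves the arm, as the interface text tells. Its arguments: {"type":"object","properties":{"targets":{"type":"array","items":{"type":"object","properties":{"angular":{"type":"array","items":{"type":"number","minimum":-1,"maximum":1}},"dp":{"type":"array","items":{"type":"number","minimum":-1,"maximum":1}},"fingers":{"type":"number"}}}},"newtons":{"type":"number"}},"required":["targets"]}

```bash
mkdir -p pics; ls; cat > h.py <<'E'
import numpy as np, cv2
from bench import *
from scipy.spatial.transform import Rotation as Ro
def P(c):
    p=camera_params(c); f=240/np.tan(np.radians(p['vfov'])/2)
    return f,p['cx'],p['cy'],np.array(p['R']),np.array(p['t'])
def ray(c,uv):
    f,cx,cy,R,t=P(c); d=R.T@np.array([(uv[0]-cx)/f,(uv[1]-cy)/f,1]); return -R.T@t,d/np.linalg.norm(d)
def proj(c,X):
    f,cx,cy,R,t=P(c); q=R@np.array(X)+t; return q[:2]/q[2]*f+[cx,cy]
def tri(a,b):
    A=0;B=0
    for c,uv in (a,b):
        o,d=ray(c,uv); M=np.eye(3)-np.outer(d,d); A=A+M; B=B+M@o
    X=np.linalg.solve(A,B)
    return X,[np.linalg.norm(proj(c,X)-uv) for c,uv in (a,b)]
E
cat > a.py <<'E'
from h import *
np.set_printoptions(precision=1,suppress=True)
print(sense())
im=[snapshot(c) for c in('scene','top')]
for c,i in zip(('scene','top'),im): cv2.imwrite(f'pics/{c}0.png',i); print(c,P(c)[3:],'cam',-P(c)[3].T@P(c)[4])
for l in ['jog_box','latch_post','latch_pivot','tab_grip','cover_hinge','button_top','tape_roll_mid','gift_box_mid']:
    r=[pinpoint(c,l) for c in('scene','top')]
    print(l,[(x[0]['at'],round(x[0]['conf'],2)) if x else None for x in r], *(tri(('scene',r[0][0]['at']),('top',r[1][0]['at'])) if r[0] and r[1] else []))
E
python3 a.py
```

```text
pics
{'time': 0.0, 'joint_pos': array([63.2,  7.5, 85.3,  0. , 87.3, -4.9]), 'qd': array([ 0. , -0.1,  0. , -0. ,  0.1, -0.1]), 'joint_efforts': array([  0. , -56.9, -50.1,  -0. ,   0. ,   0. ]), 'tool_pos': array([223.3, 556.3, 230.2]), 'tcp_rot': array([-179.9,   -0. ,  158.1]), 'ft_force': array([0.8, 0.3, 0.1]), 'wrist_torque': array([-0.,  0.,  0.]), 'grip_force': 0.0, 'finger_gap': 85.22668574234403}
scene (array([[ 0.8, -0.6,  0. ],
       [-0.2, -0.3, -0.9],
       [ 0.5,  0.7, -0.4]]), array([-440.6,  236.2,  929.8])) cam [-102.8 -868.7  591. ]
top (array([[ 0. , -1. , -0. ],
       [-1. , -0. , -0.2],
       [ 0.2,  0. , -1. ]]), array([  56.1,  568.4, 1269.6])) cam [ 347.8   46.6 1347.2]
jog_box [([288.4, 275.9], 0.88), ([299.3, 251.2], 0.92)] [547.2  90.7  -0.6] [np.float64(0.3210259496470834), np.float64(0.33671670088500666)]
latch_post [([278.1, 224.4], 0.72), ([267.7, 244.8], 0.77)] [549.7 154.1 119.6] [np.float64(2.431256127314203), np.float64(2.7930979654834243)]
latch_pivot [([259.8, 225.3], 0.72), ([267.0, 262.0], 0.7)] [504.6 157.5 126.6] [np.float64(0.03355707881133967), np.float64(0.03820501587265645)]
tab_grip [([262.1, 251.2], 0.89), ([296.7, 281.4], 0.56)] [467.4  91.6  88.6] [np.float64(0.9573935652392098), np.float64(1.018738678325741)]
cover_hinge [([312.6, 252.6], 0.55), None]
button_top [None, None]
tape_roll_mid [([264.1, 239.5], 0.74), ([213.2, 224.6], 0.83)] [608.  303.   12.6] [np.float64(1.2077754563501717), np.float64(1.4466139202560073)]
gift_box_mid [([328.0, 313.2], 0.64), ([392.0, 272.7], 0.77)] [ 495.3 -134.2   17.7] [np.float64(0.9159757630632077), np.float64(0.8299740085748895)]
```

View pics/scene0.png

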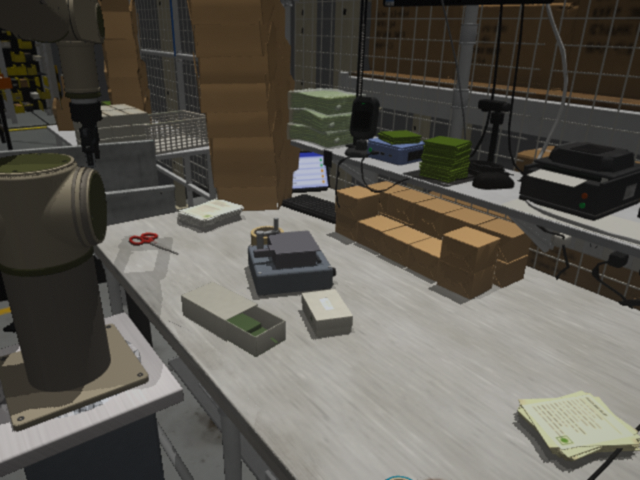

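View pics/top0.png

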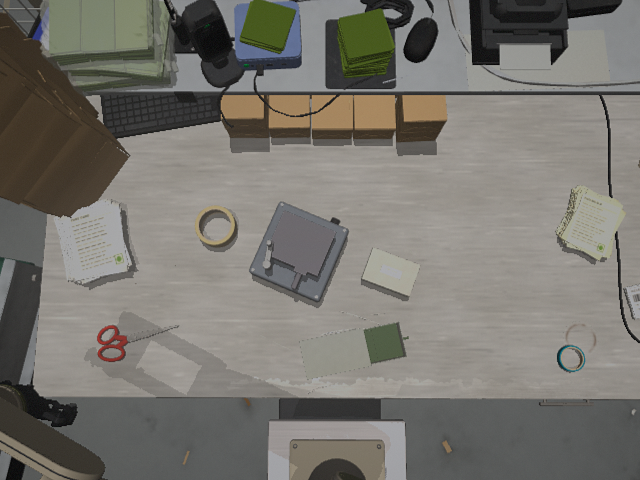

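The views show the box at about (299,251) in the top picture. Its cover is shut, the lever lies across the cover near (267,255), and the tab is at (296,283). The tape roll is at (215,227) and the gift box at (390,273). Next I fit the box pose and the latch angle.

```bash
cat > fit.py <<'E'
from h import *
from scipy.optimize import least_squares
np.set_printoptions(precision=2,suppress=True)
loc={'jog_box':(0,0,0),'latch_pivot':(-66,50,125.5),'tab_grip':(-75,-25,86),'cover_hinge':(65,0,62)}
obs=[]
for k in range(2):
  for c in('scene','top'):
    snapshot(c)
    for l in [*loc,'latch_post']:
        for x in pinpoint(c,l)[:1]:
            if x['conf']>.4: obs.append((c,l,np.array(x['at'])))
def W(p,l):
    q=np.array(loc[l] if l in loc else (-66+45*np.cos(p[3]),50+45*np.sin(p[3]),125.5))
    return Ro.from_euler('z',p[2]).apply(q)+[p[0],p[1],0]
res=lambda p:np.concatenate([proj(c,W(p,l))-a for c,l,a in obs])
s=least_squares(res,[547,90,-.38,.2],loss='soft_l1',x_scale=[1,1,.01,.01])
print(s.x); 
for (c,l,a),r in zip(obs,res(s.x).reshape(-1,2)): print(c,l,r)
m=max(masks_of('top','jog_box'),key=lambda d:d['conf'])['pixels'].astype(np.uint8)
cn=max(cv2.findContours(m,0,1)[0],key=cv2.contourArea); print(cv2.minAreaRect(cn))
np.save('pose.npy',s.x)
im=snapshot('top'); im=cv2.resize(im,None,fx=4,fy=4)
B=lambda q:tuple(int(v*4+2) for v in proj('top',Ro.from_euler('z',s.x[2]).apply(q)+[s.x[0],s.x[1],0]))
for z,col,x0,x1,y in((60,(0,0,255),-93,93,90),(100,(0,255,0),-45,65,65)):
    cv2.polylines(im,[np.array([B((a,b,z)) for a,b in((x0,-y),(x1,-y),(x1,y),(x0,y))])],True,col,1)
for l in [*loc,'latch_post']: cv2.circle(im,tuple(int(v*4+2) for v in proj('top',W(s.x,l))),4,(255,0,255),1)
cv2.imwrite('pics/fit.png',im[760:1260,900:1500]); print(sense()['time'])
E
python3 fit.py
```

```text
[544.47  88.99  -0.4    0.29]
scene latch_pivot [ 2.4  -0.38]
scene tab_grip [-2.32  0.54]
scene cover_hinge [ 0.87 -2.52]
scene latch_post [-1.25 -0.57]
top jog_box [-0.99 -0.06]
top latch_pivot [ 0.24 -0.08]
top tab_grip [0.16 0.89]
top latch_post [-1.27 -0.12]
scene jog_box [-3.88  1.66]
scene latch_pivot [ 0.3  -1.78]
scene tab_grip [0.38 1.44]
scene cover_hinge [1.57 0.18]
scene latch_post [0.05 2.63]
top jog_box [ 1.31 -0.56]
top latch_pivot [-2.26 -0.08]
top tab_grip [-0.14 -1.11]
top latch_post [1.73 3.18]
((299.6448059082031, 248.92405700683594), (77.23876953125, 85.36068725585938), 23.02549171447754)
2.2
```

View pics/fit.png

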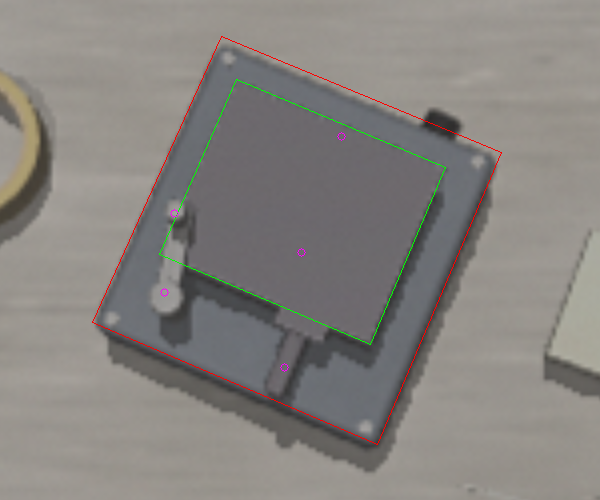

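The overlay matches the picture to about 2 mm: deck outline, tab at (283,368), lever from (165,293) to (174,213). Next I plan the approach and the latch arc.

```bash
cat > plan.py <<'E'
from h import *
import json,os
BX,BY,YB=545.,89.,-0.40
def box(q): return Ro.from_euler('z',YB).apply(q)+[BX,BY,0]
def post(th,z): return box((-66+45*np.cos(th),50+45*np.sin(th),z))
def tab(f,dz=-19): # tcp for cover angle f
    return box((65-140*np.cos(f)+24*np.sin(f),-25,62+140*np.sin(f)+24*np.cos(f)+dz))
def load(): return json.load(open('cmd.json')) if os.path.exists('cmd.json') else [223.534,556.81,231.292,158.125]
def plan(calls):
    """calls: list of list of 8 (xyz,yaw,fingers)"""
    p=load()
    for c in calls:
        R=Ro.from_euler('xyz',[180,0,p[3]],degrees=True); last=np.array(p,float); rows=[]
        for x,yaw,f in c:
            d=np.round(R.inv().apply(np.array(x)-p[:3])/200,3)
            a=round(-(yaw-p[3])/180,3)
            q=np.array([*(R.apply(d*200)+p[:3]),p[3]-a*180])
            if np.linalg.norm((q-last)[:3])>62 or abs(q[3]-last[3])>10.7: print('FAST',q-last)
            last=q; rows.append({"dp":d.tolist(),"angular":[0,0,a],"fingers":f})
        p=last.tolist(); print(json.dumps(rows)); print('end',np.round(p,1))
    json.dump(p,open('cmd.json','w'))
def lin(x0,x1,y0,y1,f,n=8,hold=0):
    r=[(np.array(x0)+(np.array(x1)-x0)*k/n,y0+(y1-y0)*k/n,f) for k in range(1,n+1)]
    return r+[r[-1]]*hold
E
python3 - <<'E'
from plan import *
p=load(); A=post(.29,190); mid=(np.array(p[:3])+A)/2+[0,0,10]; D=post(.29,116)
print(A)
Y=218
plan([lin(p[:3],mid,p[3],188,0.55),lin(mid,A,188,Y,.55,7,1)])
E
```

```text
[548.40891592 155.81463675 190.        ]
[{"dp": [-0.141, -0.078, 0.007], "angular": [0, 0, -0.021], "fingers": 0.55}, {"dp": [-0.282, -0.157, 0.013], "angular": [0, 0, -0.041], "fingers": 0.55}, {"dp": [-0.423, -0.235, 0.02], "angular": [0, 0, -0.062], "fingers": 0.55}, {"dp": [-0.564, -0.314, 0.027], "angular": [0, 0, -0.083], "fingers": 0.55}, {"dp": [-0.705, -0.392, 0.033], "angular": [0, 0, -0.104], "fingers": 0.55}, {"dp": [-0.845, -0.471, 0.04], "angular": [0, 0, -0.124], "fingers": 0.55}, {"dp": [-0.986, -0.549, 0.047], "angular": [0, 0, -0.145], "fingers": 0.55}, {"dp": [-1.127, -0.628, 0.053], "angular": [0, 0, -0.166], "fingers": 0.55}]
end [385.9 356.3 220.7 188. ]
[{"dp": [-0.095, -0.158, 0.022], "angular": [0, 0, -0.024], "fingers": 0.55}, {"dp": [-0.19, -0.316, 0.044], "angular": [0, 0, -0.048], "fingers": 0.55}, {"dp": [-0.285, -0.474, 0.066], "angular": [0, 0, -0.071], "fingers": 0.55}, {"dp": [-0.38, -0.632, 0.088], "angular": [0, 0, -0.095], "fingers": 0.55}, {"dp": [-0.475, -0.79, 0.11], "angular": [0, 0, -0.119], "fingers": 0.55}, {"dp": [-0.57, -0.948, 0.132], "angular": [0, 0, -0.143], "fingers": 0.55}, {"dp": [-0.665, -1.106, 0.153], "angular": [0, 0, -0.167], "fingers": 0.55}, {"dp": [-0.665, -1.106, 0.153], "angular": [0, 0, -0.167], "fingers": 0.55}]
end [548.4 155.8 190.1 218.1]
```

{"name": "step_arm", "arguments": {
  "targets": [
    {"dp":[-0.14,-0.08,0.01],"angular":[0,0,-0.02],"fingers":0.55},
    {"dp":[-0.28,-0.16,0.015],"angular":[0,0,-0.04],"fingers":0.55},
    {"dp":[-0.42,-0.235,0.02],"angular":[0,0,-0.06],"fingers":0.55},
    {"dp":[-0.56,-0.315,0.03],"angular":[0,0,-0.08],"fingers":0.55},
    {"dp":[-0.7,-0.39,0.035],"angular":[0,0,-0.1],"fingers":0.55},
    {"dp":[-0.84,-0.47,0.04],"angular":[0,0,-0.12],"fingers":0.55},
    {"dp":[-0.98,-0.55,0.05],"angular":[0,0,-0.15],"fingers":0.55},
    {"dp":[-1.0,-0.7,0.05],"angular":[0,0,-0.17],"fingers":0.55}
  ],
  "newtons": 20
}}

```text
time: 3.2
tool_pos: [358.2, 351.3, 221.1]
tcp_rot: [-180.0, 0.0, -171.2]
ft_force: [-0.8, -0.5, 1.0]
finger_gap: 38.1
grip_force: 0.0
```

```bash
cat >> plan.py <<'E'
def done(rows_last,p0):
    "record a hand-written last row: dp, az"
    R=Ro.from_euler('xyz',[180,0,p0[3]],degrees=True)
    p=[*(R.apply(np.array(rows_last[0])*200)+p0[:3]),p0[3]-rows_last[1]*180]
    json.dump(list(map(float,p)),open('cmd.json','w')); return p
E
python3 - <<'E'
from plan import *
p=done(([-1,-.7,.05],-.17),[223.534,556.81,231.292,158.125]); print(p)
s=sense(); print(s['tool_pos'],s['tcp_rot'],s['finger_gap'],s['time'],s['joint_pos'])
A=post(.29,165);D=post(.29,116);Y=218
plan([lin(p[:3],A,p[3],Y,.55,8),lin(A,D,Y,Y,.55,5)+[(D,Y,.72)]*3,
 [(post(.29+1.6*k/8,116),Y,.72) for k in range(1,9)]])
E
```

```text
[np.float64(356.9721761382625), np.float64(352.3735718642736), np.float64(221.29199999999997), 188.725]
[358.15595017 351.26395219 221.14450601] [-1.79983171e+02  1.40922439e-02 -1.71211319e+02] 38.10278676860603 3.2 [ 3.86013042e+01 -7.64470448e+00  1.01427397e+02 -2.16556419e-02
  8.62134475e+01 -6.01859449e+01]
[{"dp": [-0.1, -0.14, 0.035], "angular": [0, 0, -0.02], "fingers": 0.55}, {"dp": [-0.199, -0.279, 0.07], "angular": [0, 0, -0.041], "fingers": 0.55}, {"dp": [-0.299, -0.419, 0.106], "angular": [0, 0, -0.061], "fingers": 0.55}, {"dp": [-0.399, -0.558, 0.141], "angular": [0, 0, -0.081], "fingers": 0.55}, {"dp": [-0.498, -0.698, 0.176], "angular": [0, 0, -0.102], "fingers": 0.55}, {"dp": [-0.598, -0.837, 0.211], "angular": [0, 0, -0.122], "fingers": 0.55}, {"dp": [-0.697, -0.977, 0.246], "angular": [0, 0, -0.142], "fingers": 0.55}, {"dp": [-0.797, -1.117, 0.281], "angular": [0, 0, -0.163], "fingers": 0.55}]
end [548.4 155.7 165.1 218.1]
[{"dp": [-0.0, 0.0, 0.049], "angular": [0, 0, 0.0], "fingers": 0.55}, {"dp": [-0.0, 0.0, 0.098], "angular": [0, 0, 0.0], "fingers": 0.55}, {"d
[... 338 characters left out ...]
2}, {"dp": [-0.0, 0.0, 0.245], "angular": [0, 0, 0.0], "fingers": 0.72}]
end [548.4 155.7 116.1 218.1]
[{"dp": [-0.028, 0.035, 0.0], "angular": [0, 0, 0.0], "fingers": 0.72}, {"dp": [-0.049, 0.075, 0.0], "angular": [0, 0, 0.0], "fingers": 0.72}, {"dp": [-0.061, 0.119, 0.0], "angular": [0, 0, 0.0], "fingers": 0.72}, {"dp": [-0.064, 0.163, 0.0], "angular": [0, 0, 0.0], "fingers": 0.72}, {"dp": [-0.059, 0.208, 0.0], "angular": [0, 0, 0.0], "fingers": 0.72}, {"dp": [-0.044, 0.251, 0.0], "angular": [0, 0, 0.0], "fingers": 0.72}, {"dp": [-0.022, 0.289, 0.0], "angular": [0, 0, 0.0], "fingers": 0.72}, {"dp": [0.008, 0.323, 0.0], "angular": [0, 0, 0.0], "fingers": 0.72}]
end [507.3 205.6 116.1 218.1]
```

{"name": "step_arm", "arguments": {
  "targets": [
    {"dp":[-0.1,-0.14,0.035],"angular":[0,0,-0.02],"fingers":0.55},
    {"dp":[-0.2,-0.28,0.07],"angular":[0,0,-0.04],"fingers":0.55},
    {"dp":[-0.3,-0.42,0.105],"angular":[0,0,-0.06],"fingers":0.55},
    {"dp":[-0.4,-0.56,0.14],"angular":[0,0,-0.08],"fingers":0.55},
    {"dp":[-0.5,-0.7,0.175],"angular":[0,0,-0.1],"fingers":0.55},
    {"dp":[-0.6,-0.84,0.21],"angular":[0,0,-0.12],"fingers":0.55},
    {"dp":[-0.7,-0.95,0.24],"angular":[0,0,-0.14],"fingers":0.55},
    {"dp":[-0.8,-1.0,0.25],"angular":[0,0,-0.16],"fingers":0.55}
  ]
}}

```text
time: 4.2
tool_pos: [546.1, 177.6, 170.8]
tcp_rot: [180.0, -0.0, -142.4]
ft_force: [0.9, -0.7, 0.7]
finger_gap: 38.3
grip_force: 0.0
```

```bash
python3 - <<'E'
from plan import *
p=done(([-.8,-1,.25],-.16),[356.972,352.374,221.292,188.725]); print(p)
A=post(.29,165);D=post(.29,116);Y=p[3]
plan([lin(p[:3],A,p[3],Y,.55,3)+lin(A,D,Y,Y,.55,4)+[(D,Y,.55)],
 [(D,Y,.72)]*2+[(post(.29+1.56*k/6,116),Y,.72) for k in range(1,7)]])
E
```

```text
[np.float64(545.4588703684489), np.float64(178.95918027945947), np.float64(171.29199999999997), 217.525]
[{"dp": [0.02, -0.034, 0.01], "angular": [0, 0, -0.0], "fingers": 0.55}, {"dp": [0.039, -0.067, 0.021], "angular": [0, 0, -0.0], "fingers": 0.55}, {"dp": [0.059, -0.101, 0.031], "angular": [0, 0, -0.0], "fingers": 0.55}, {"dp": [0.059, -0.101, 0.093], "angular": [0, 0, -0.0], "fingers": 0.55}, {"dp": [0.059, -0.101, 0.154], "angular": [0, 0, -0.0], "fingers": 0.55}, {"dp": [0.059, -0.101, 0.215], "angular": [0, 0, -0.0], "fingers": 0.55}, {"dp": [0.059, -0.101, 0.276], "angular": [0, 0, -0.0], "fingers": 0.55}, {"dp": [0.059, -0.101, 0.276], "angular": [0, 0, -0.0], "fingers": 0.55}]
end [548.4 155.8 116.1 217.5]
[{"dp": [-0.0, 0.0, 0.0], "angular": [0, 0, -0.0], "fingers": 0.72}, {"dp": [-0.0, 0.0, 0.0], "angular": [0, 0, -0.0], "fingers": 0.72}, {"dp": [-0.035, 0.047, 0.0], "angular": [0, 0, -0.0], "fingers": 0.72}, {"dp": [-0.056, 0.101, 0.0], "angular": [0, 0, -0.0], "fingers": 0.72}, {"dp": [-0.063, 0.159, 0.0], "angular": [0, 0, -0.0], "fingers": 0.72}, {"dp": [-0.054, 0.217, 0.0], "angular": [0, 0, -0.0], "fingers": 0.72}, {"dp": [-0.031, 0.271, 0.0], "angular": [0, 0, -0.0], "fingers": 0.72}, {"dp": [0.005, 0.317, 0.0], "angular": [0, 0, -0.0], "fingers": 0.72}]
end [509.  205.4 116.1 217.5]
```

{"name": "step_arm", "arguments": {
  "targets": [
    {"dp":[0.02,-0.035,0.01],"angular":[0,0,0],"fingers":0.55},
    {"dp":[0.04,-0.07,0.02],"angular":[0,0,0],"fingers":0.55},
    {"dp":[0.06,-0.1,0.03],"angular":[0,0,0],"fingers":0.55},
    {"dp":[0.06,-0.1,0.09],"angular":[0,0,0],"fingers":0.55},
    {"dp":[0.06,-0.1,0.155],"angular":[0,0,0],"fingers":0.55},
    {"dp":[0.06,-0.1,0.215],"angular":[0,0,0],"fingers":0.55},
    {"dp":[0.06,-0.1,0.275],"angular":[0,0,0],"fingers":0.55},
    {"dp":[0.06,-0.1,0.275],"angular":[0,0,0],"fingers":0.6}
  ]
}}

```text
time: 5.2
tool_pos: [547.0, 155.7, 114.5]
tcp_rot: [179.9, -0.1, -142.5]
ft_force: [-0.6, 0.4, -0.6]
finger_gap: 34.2
grip_force: 0.0
```

{"name": "step_arm", "arguments": {
  "targets": [
    {"dp":[0,0,0],"angular":[0,0,0],"fingers":0.72},
    {"dp":[0,0,0],"angular":[0,0,0],"fingers":0.72},
    {"dp":[-0.035,0.045,0],"angular":[0,0,0],"fingers":0.72},
    {"dp":[-0.055,0.1,0],"angular":[0,0,0],"fingers":0.72},
    {"dp":[-0.063,0.16,0],"angular":[0,0,0],"fingers":0.72},
    {"dp":[-0.054,0.217,0],"angular":[0,0,0],"fingers":0.72},
    {"dp":[-0.03,0.27,0],"angular":[0,0,0],"fingers":0.72},
    {"dp":[0.005,0.315,0],"angular":[0,0,0],"fingers":0.72}
  ]
}}

```text
time: 6.2
tool_pos: [507.8, 205.5, 116.1]
tcp_rot: [180.0, -0.0, -142.5]
ft_force: [1.1, -0.2, 0.0]
finger_gap: 24.0
grip_force: 0.5
```

```bash
python3 - <<'E'
from plan import *
p=done(([.06,-.1,.275],0),[545.459,178.959,171.292,217.525])
p=done(([.005,.315,0],0),p); print(p)
print([ (c,snapshot(c) is None, [(x['at'],x['conf']) for x in pinpoint(c,'latch_post')[:1]]) for c in('scene','top')])
for th in (.3,1.3,1.5,1.7,1.9): print(th,proj('scene',post(th,125.5)),proj('top',post(th,125.5)))
i=snapshot('scene'); cv2.imwrite('pics/l.png',cv2.resize(i[170:310,200:380],None,fx=4,fy=4))
E
```

```text
[np.float64(508.95723656748123), np.float64(205.14337064961535), np.float64(116.29200000000002), 217.525]
[('scene', False, [([260.1, 217.4], 0.57)]), ('top', False, [])]
0.3 [274.77503229 222.35485832] [267.92208639 242.53925376]
1.3 [261.10247535 219.1196304 ] [249.92945978 249.94879096]
1.5 [257.64464768 219.14571305] [247.66851568 253.30903351]
1.7 [254.22705297 219.41286677] [246.11404846 257.04146908]
1.9 [250.97426943 219.91256585] [245.33000264 260.99937793]
```

View pics/l.png

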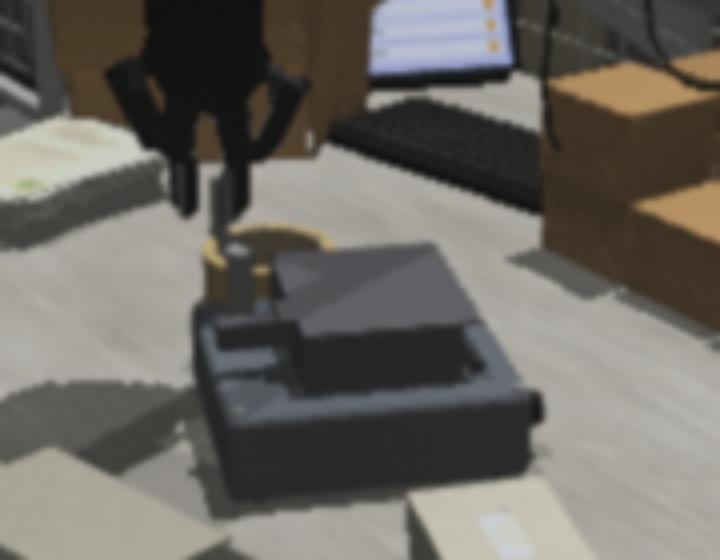

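The crop shows the post at (222,205) between the fingers, about 1.6 rad, with the cover still shut. I nudge it a little further, rise, and go to the tab.

```bash
python3 - <<'E'
from plan import *
p=load(); R=Ro.from_euler('xyz',[180,0,p[3]],degrees=True); x=np.array(p[:3])
n=x+R.apply([4.5,5.5,0]); u=n+[0,0,54]; T=tab(0); A=T+[0,0,80]; Y=157.1
plan([lin(x,n,p[3],p[3],.72,1,2)+lin(n,n,p[3],p[3],.6,1)+lin(n,u,p[3],p[3],.45,3)+lin(u,u+[0,0,5],p[3],p[3]-10,.45,1),
 lin(u+[0,0,5],A,p[3]-10,Y,.45,7,1)[:8], lin(A,T,Y,Y,.45,7,1)])
print(T)
E
```

```text
[{"dp": [0.023, 0.028, 0.0], "angular": [0, 0, -0.0], "fingers": 0.72}, {"dp": [0.023, 0.028, 0.0], "angular": [0, 0, -0.0], "fingers": 0.72}, {"dp": [0.023, 0.028, 0.0], "angular": [0, 0, -0.0], "fingers": 0.72}, {"dp": [0.023, 0.028, 0.0], "angular": [0, 0, -0.0], "fingers": 0.6}, {"dp": [0.023, 0.028, -0.09], "angular": [0, 0, -0.0], "fingers": 0.45}, {"dp": [0.023, 0.028, -0.18], "angular": [0, 0, -0.0], "fingers": 0.45}, {"dp": [0.023, 0.028, -0.27], "angular": [0, 0, -0.0], "fingers": 0.45}, {"dp": [0.023, 0.028, -0.295], "angular": [0, 0, 0.056], "fingers": 0.45}]
end [501.9 206.8 175.3 207.4]
[{"dp": [0.059, -0.059, 0.02], "angular": [0, 0, 0.04], "fingers": 0.45}, {"dp": [0.118, -0.118, 0.04], "angular": [0, 0, 0.08], "fingers": 0.45}, {"dp": [0.178, -0.177, 0.061], "angular": [0, 0, 0.12], "fingers": 0.45}, {"dp": [0.237, -0.236, 0.081], "angular": [0, 0, 0.16], "fingers": 0.45}, {"dp": [0.297, -0.295, 0.101], "angular": [0, 0, 0.2], "fingers": 0.45}, {"dp": [0.356, -0.354, 0.121], "angular": [0, 0, 0.24], "fingers": 0.45}, {"dp": [0.416, -0.413, 0.141], "angular": [0, 0, 0.28], "fingers": 0.45}, {"dp": [0.416, -0.413, 0.141], "angular": [0, 0, 0.28], "fingers": 0.45}]
end [466.1  95.1 147.1 157. ]
[{"dp": [-0.0, 0.0, 0.058], "angular": [0, 0, -0.0], "fingers": 0.45}, {"dp": [-0.0, 0.0, 0.115], "angular": [0, 0, -0.0], "fingers": 0.45}, {"dp": [-0.0, 0.0, 0.172], "angular": [0, 0, -0.0], "fingers": 0.45}, {"dp": [-0.0, 0.0, 0.229], "angular": [0, 0, -0.0], "fingers": 0.45}, {"dp": [-0.0, 0.0, 0.286], "angular": [0, 0, -0.0], "fingers": 0.45}, {"dp": [-0.0, 0.0, 0.343], "angular": [0, 0, -0.0], "fingers": 0.45}, {"dp": [-0.0, 0.0, 0.4], "angular": [0, 0, -0.0], "fingers": 0.45}, {"dp": [-0.0, 0.0, 0.4], "angular": [0, 0, -0.0], "fingers": 0.45}]
end [466.1  95.1  67.1 157. ]
[466.18496689  95.17985082  67.        ]
```

{"name": "step_arm", "arguments": {
  "targets": [
    {"dp":[0.012,0.014,0],"angular":[0,0,0],"fingers":0.72},
    {"dp":[0.023,0.028,0],"angular":[0,0,0],"fingers":0.72},
    {"dp":[0.023,0.028,0],"angular":[0,0,0],"fingers":0.72},
    {"dp":[0.023,0.028,0],"angular":[0,0,0],"fingers":0.6},
    {"dp":[0.023,0.028,-0.09],"angular":[0,0,0],"fingers":0.45},
    {"dp":[0.023,0.028,-0.18],"angular":[0,0,0],"fingers":0.45},
    {"dp":[0.023,0.028,-0.27],"angular":[0,0,0],"fingers":0.45},
    {"dp":[0.023,0.028,-0.295],"angular":[0,0,0.056],"fingers":0.45}
  ]
}}

```text
time: 7.45
tool_pos: [503.2, 207.2, 178.6]
tcp_rot: [-180.0, 0.2, -152.7]
ft_force: [0.5, -0.3, 0.4]
finger_gap: 46.9
grip_force: 0.0
```

{"name": "step_arm", "arguments": {
  "targets": [
    {"dp":[0.06,-0.06,0.02],"angular":[0,0,0.04],"fingers":0.45},
    {"dp":[0.12,-0.12,0.04],"angular":[0,0,0.08],"fingers":0.45},
    {"dp":[0.18,-0.18,0.06],"angular":[0,0,0.12],"fingers":0.45},
    {"dp":[0.24,-0.24,0.08],"angular":[0,0,0.16],"fingers":0.45},
    {"dp":[0.3,-0.3,0.1],"angular":[0,0,0.2],"fingers":0.45},
    {"dp":[0.36,-0.36,0.12],"angular":[0,0,0.24],"fingers":0.45},
    {"dp":[0.416,-0.413,0.141],"angular":[0,0,0.28],"fingers":0.45},
    {"dp":[0.416,-0.413,0.141],"angular":[0,0,0.28],"fingers":0.45}
  ]
}}

```text
time: 8.45
tool_pos: [466.3, 94.6, 148.0]
tcp_rot: [180.0, 0.0, 157.0]
ft_force: [-0.3, 0.7, -0.1]
finger_gap: 47.2
grip_force: 0.0
```

```bash
python3 - <<'E'
from plan import *
for c in('scene','top'):
    i=snapshot(c)
    for l in('latch_post','tab_grip'): print(c,l,[(x['at'],round(x['conf'],2)) for x in pinpoint(c,l)[:1]],proj(c,post(1.75,125.5) if l[0]=='l' else tab(0,0)))
    r=(180,280,220,340) if c=='scene' else (190,310,230,370)
    cv2.imwrite(f'pics/t_{c}.png',cv2.resize(i[r[0]:r[1],r[2]:r[3]],None,fx=4,fy=4))
a=cv2.imread('pics/t_scene.png');b=cv2.imread('pics/t_top.png')
o=np.zeros((480,1040,3),np.uint8);o[:400,:480]=a;o[:,480:]=b;cv2.imwrite('pics/t.png',cv2.resize(o,None,fx=.75,fy=.75))
print(sense()['tool_pos'])
E
```

```text
scene latch_post [([253.6, 220.2], 0.61)] [253.39359632 219.51649666]
scene tab_grip [([260.1, 250.3], 0.85)] [259.96385549 251.88661644]
top latch_post [] [245.84395451 258.01580248]
top tab_grip [] [295.66561296 281.16021989]
[466.44222322  95.65616861 147.48727094]
```

View pics/t.png

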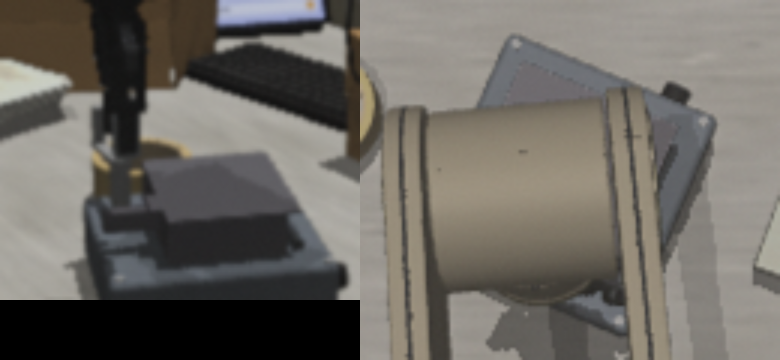

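The latch now stands at about 1.75 rad, with the post seen at (253.6,220). The fingers are above the tab (the arm hides it in the top view). I go down and grip.

{"name": "step_arm", "arguments": {
  "targets": [
    {"dp":[0,0,0.06],"angular":[0,0,0],"fingers":0.45},
    {"dp":[0,0,0.12],"angular":[0,0,0],"fingers":0.45},
    {"dp":[0,0,0.18],"angular":[0,0,0],"fingers":0.45},
    {"dp":[0,0,0.24],"angular":[0,0,0],"fingers":0.45},
    {"dp":[0,0,0.3],"angular":[0,0,0],"fingers":0.45},
    {"dp":[0,0,0.36],"angular":[0,0,0],"fingers":0.45},
    {"dp":[0,0,0.395],"angular":[0,0,0],"fingers":0.45},
    {"dp":[0,0,0.395],"angular":[0,0,0],"fingers":0.6}
  ]
}}

```text
time: 9.75
tool_pos: [465.7, 95.1, 67.5]
tcp_rot: [-180.0, -0.1, 157.0]
ft_force: [-0.2, 1.0, -0.1]
finger_gap: 34.4
grip_force: 0.0
```

{"name": "step_arm", "arguments": {
  "targets": [
    {"dp":[0,0,0],"angular":[0,0,0],"fingers":0.75},
    {"dp":[0,0,0],"angular":[0,0,0],"fingers":0.85},
    {"dp":[0,0,0],"angular":[0,0,0],"fingers":1},
    {"dp":[0,0,0],"angular":[0,0,0],"fingers":1},
    {"dp":[0,0,0],"angular":[0,0,0],"fingers":1},
    {"dp":[0,0,0],"angular":[0,0,0],"fingers":1},
    {"dp":[0,0,0],"angular":[0,0,0],"fingers":1},
    {"dp":[0,0,0],"angular":[0,0,0],"fingers":1}
  ],
  "newtons": 20
}}

```text
time: 10.75
tool_pos: [466.2, 94.3, 68.6]
tcp_rot: [-179.9, 0.0, 157.0]
ft_force: [-2.9, -5.0, 4.1]
finger_gap: 11.4
grip_force: 22.5
```

```bash
python3 - <<'E'
from plan import *
p=done(([0,0,.395],0),[466.1,95.1,147.1,157.0]); Y=p[3]
s=sense(); print(s['tool_pos'],s['ft_force'],s['finger_gap'],s['time'])
off=np.array(p[:3])-tab(0); print(off)
plan([[(tab(1.72*k/24)+off,Y,1) for k in range(8*j+1,8*j+9)] for j in range(3)])
E
```

```text
[466.18952104  94.34014967  68.63806389] [-2.9230179  -5.01305056  4.12715085] 11.375961899914492 10.75
[-0.08496689 -0.07985082  1.1       ]
[{"dp": [-0.01, 0.0, -0.05], "angular": [0, 0, -0.0], "fingers": 1}, {"dp": [-0.024, 0.0, -0.099], "angular": [0, 0, -0.0], "fingers": 1}, {"dp": [-0.042, 0.0, -0.147], "angular": [0, 0, -0.0], "fingers": 1}, {"dp": [-0.062, 0.0, -0.193], "angular": [0, 0, -0.0], "fingers": 1}, {"dp": [-0.087, 0.0, -0.238], "angular": [0, 0, -0.0], "fingers": 1}, {"dp": [-0.114, 0.0, -0.281], "angular": [0, 0, -0.0], "fingers": 1}, {"dp": [-0.144, 0.0, -0.322], "angular": [0, 0, -0.0], "fingers": 1}, {"dp": [-0.177, 0.0, -0.361], "angular": [0, 0, -0.0], "fingers": 1}]
end [498.7  81.3 140.3 157. ]
[{"dp": [-0.036, 0.0, -0.036], "angular": [0, 0, -0.0], "fingers": 1}, {"dp": [-0.074, 0.0, -0.069], "angular": [0, 0, -0.0], "fingers": 1}, {"dp": [-0.115, 0.0, -0.1], "angular": [0, 0, -0.0], "fingers": 1}, {"dp": [-0.157, 0.0, -0.128], "angular": [0, 0, -0.0], "fingers": 1}, {"dp": [-0.202, 0.001, -0.152], "angular": [0, 0, -0.0], "fingers": 1}, {"dp": [-0.248, 0.001, -0.174], "angular": [0, 0, -0.0], "fingers": 1}, {"dp": [-0.296, 0.001, -0.192], "angular": [0, 0, -0.0], "fingers": 1}, {"dp": [-0.344, 0.001, -0.206], "angular": [0, 0, -0.0], "fingers": 1}]
end [562.1  54.6 181.5 157. ]
[{"dp": [-0.05, -0.0, -0.011], "angular": [0, 0, -0.0], "fingers": 1}, {"dp": [-0.1, -0.0, -0.019], "angular": [0, 0, -0.0], "fingers": 1}, {"dp": [-0.151, -0.0, -0.023], "angular": [0, 0, -0.0], "fingers": 1}, {"dp": [-0.202, 0.0, -0.023], "angular": [0, 0, -0.0], "fingers": 1}, {"dp": [-0.253, 0.0, -0.019], "angular": [0, 0, -0.0], "fingers": 1}, {"dp": [-0.303, 0.0, -0.012], "angular": [0, 0, -0.0], "fingers": 1}, {"dp": [-0.353, 0.0, -0.002], "angular": [0, 0, -0.0], "fingers": 1}, {"dp": [-0.402, 0.0, 0.013], "angular": [0, 0, -0.0], "fingers": 1}]
end [636.1  23.2 178.9 157. ]
```

{"name": "step_arm", "arguments": {
  "targets": [
    {"dp":[-0.01,0,-0.05],"angular":[0,0,0],"fingers":1},
    {"dp":[-0.024,0,-0.1],"angular":[0,0,0],"fingers":1},
    {"dp":[-0.042,0,-0.147],"angular":[0,0,0],"fingers":1},
    {"dp":[-0.062,0,-0.193],"angular":[0,0,0],"fingers":1},
    {"dp":[-0.087,0,-0.238],"angular":[0,0,0],"fingers":1},
    {"dp":[-0.114,0,-0.281],"angular":[0,0,0],"fingers":1},
    {"dp":[-0.144,0,-0.322],"angular":[0,0,0],"fingers":1},
    {"dp":[-0.177,0,-0.361],"angular":[0,0,0],"fingers":1}
  ]
}}

```text
time: 11.75
tool_pos: [498.3, 80.8, 140.3]
tcp_rot: [-179.9, -0.1, 157.0]
ft_force: [-0.3, -4.9, -4.7]
finger_gap: 11.4
grip_force: 21.7
```

```bash
python3 - <<'E'
from plan import *
s=sense(); print(s['tool_pos'],s['ft_force'],s['finger_gap'],s['grip_force'])
for c in['scene']:
    snapshot(c); print([(x['at'],x['conf']) for x in pinpoint(c,'tab_grip')[:1]],proj(c,tab(.573,0)))
E
```

```text
[498.25997116  80.77849071 140.33617265] [-0.26704943 -4.92199169 -4.73544818] 11.419804073649294 21.697034239768982
[([275.9, 222.2], 0.7)] [274.02844826 223.09492592]
```

The cover is following, so I continue.

{"name": "step_arm", "arguments": {
  "targets": [
    {"dp":[-0.036,0,-0.036],"angular":[0,0,0],"fingers":1},
    {"dp":[-0.074,0,-0.069],"angular":[0,0,0],"fingers":1},
    {"dp":[-0.115,0,-0.1],"angular":[0,0,0],"fingers":1},
    {"dp":[-0.157,0,-0.128],"angular":[0,0,0],"fingers":1},
    {"dp":[-0.202,0,-0.152],"angular":[0,0,0],"fingers":1},
    {"dp":[-0.248,0,-0.174],"angular":[0,0,0],"fingers":1},
    {"dp":[-0.296,0,-0.192],"angular":[0,0,0],"fingers":1},
    {"dp":[-0.344,0,-0.206],"angular":[0,0,0],"fingers":1}
  ]
}}

```text
time: 12.85
tool_pos: [561.8, 54.0, 181.6]
tcp_rot: [-179.9, -0.1, 157.0]
ft_force: [-2.5, -4.3, -2.0]
finger_gap: 11.5
grip_force: 23.5
```

{"name": "step_arm", "arguments": {
  "targets": [
    {"dp":[-0.05,0,-0.011],"angular":[0,0,0],"fingers":1},
    {"dp":[-0.1,0,-0.019],"angular":[0,0,0],"fingers":1},
    {"dp":[-0.151,0,-0.023],"angular":[0,0,0],"fingers":1},
    {"dp":[-0.202,0,-0.023],"angular":[0,0,0],"fingers":1},
    {"dp":[-0.253,0,-0.019],"angular":[0,0,0],"fingers":1},
    {"dp":[-0.303,0,-0.012],"angular":[0,0,0],"fingers":1},
    {"dp":[-0.353,0,-0.002],"angular":[0,0,0],"fingers":1},
    {"dp":[-0.402,0,0.013],"angular":[0,0,0],"fingers":1}
  ]
}}

```text
time: 13.85
tool_pos: [636.3, 22.5, 179.5]
tcp_rot: [-180.0, -0.0, 157.0]
ft_force: [-3.9, -3.4, 1.6]
finger_gap: 11.6
grip_force: 26.5
```

```bash
python3 - <<'E'
from plan import *
s=sense(); print(s['tool_pos'],s['ft_force'],s['finger_gap'],s['grip_force'],s['time'])
i=snapshot('scene'); print([(x['at'],x['conf']) for x in pinpoint('scene','tab_grip')[:1]],proj('scene',tab(1.72,0)))
cv2.imwrite('pics/o.png',cv2.resize(i[150:300,220:370],None,fx=3,fy=3))
E
```

```text
[636.2960887   22.46626145 179.50099953] [-3.85926641 -3.43727322  1.55160547] 11.648022609680929 26.497788727283478 13.85
[([335.7, 200.3], 0.58)] [334.84960945 203.82577052]
```

View pics/o.png

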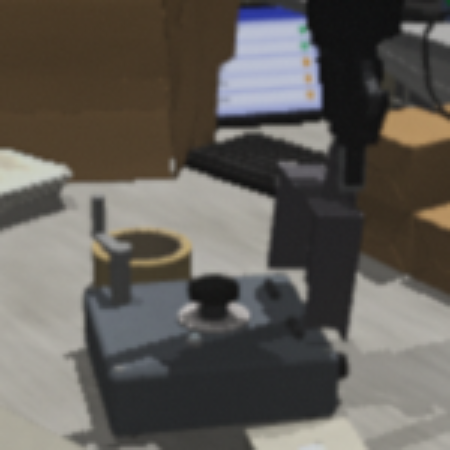

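The crop shows the cover just past upright, gripped by its tab at about (345,150). The button is visible at (213,293). I release, wait for it to fall open, and rise.

{"name": "step_arm", "arguments": {
  "targets": [
    {"dp":[0,0,0],"angular":[0,0,0],"fingers":0.75},
    {"dp":[0,0,0],"angular":[0,0,0],"fingers":0.55},
    {"dp":[0,0,0],"angular":[0,0,0],"fingers":0.45},
    {"dp":[0,0,0],"angular":[0,0,0],"fingers":0.45},
    {"dp":[0.03,0,-0.06],"angular":[0,0,0],"fingers":0.45},
    {"dp":[0.1,0,-0.16],"angular":[0,0,0],"fingers":0.45},
    {"dp":[0.2,0,-0.25],"angular":[0,0,0],"fingers":0.45},
    {"dp":[0.3,0,-0.3],"angular":[0,0,0],"fingers":0.45}
  ]
}}

```text
time: 14.95
tool_pos: [580.7, 46.9, 241.3]
tcp_rot: [179.9, 0.1, 157.0]
ft_force: [0.4, -0.4, 0.6]
finger_gap: 47.0
grip_force: 0.0
```

```bash
python3 - <<'E'
from plan import *
p=done(([.3,0,-.3],0),[636.1,23.2,178.9,157.0]); print(p)
b=box((5,0,93))
for c in('scene','top'):
    i=snapshot(c)
    for l,X in(('button_top',b),('tab_grip',tab(2.3,0))): print(c,l,[(x['at'],round(x['conf'],2)) for x in pinpoint(c,l)[:1]],proj(c,X))
    if c=='scene': cv2.imwrite('pics/o2.png',cv2.resize(i[150:300,220:370],None,fx=3,fy=3))
A=b+[0,0,20]
plan([lin(p[:3],A,p[3],p[3],1,8)])
E
```

```text
[np.float64(580.8697087928537), np.float64(46.643867709356414), np.float64(238.9), 157.0]
scene button_top [([290.8, 243.0], 0.53)] [290.3244146  242.67048498]
scene tab_grip [([363.0, 219.1], 0.6)] [360.0166239  219.96956865]
top button_top [([295.9, 246.2], 0.76)] [299.43638155 244.43192373]
top tab_grip [] [339.44179436 174.83090805]
[{"dp": [0.028, 0.016, 0.079], "angular": [0, 0, -0.0], "fingers": 1}, {"dp": [0.056, 0.031, 0.157], "angular": [0, 0, -0.0], "fingers": 1}, {"dp": [0.084, 0.047, 0.236], "angular": [0, 0, -0.0], "fingers": 1}, {"dp": [0.111, 0.062, 0.315], "angular": [0, 0, -0.0], "fingers": 1}, {"dp": [0.139, 0.078, 0.393], "angular": [0, 0, -0.0], "fingers": 1}, {"dp": [0.167, 0.094, 0.472], "angular": [0, 0, -0.0], "fingers": 1}, {"dp": [0.195, 0.109, 0.551], "angular": [0, 0, -0.0], "fingers": 1}, {"dp": [0.223, 0.125, 0.63], "angular": [0, 0, -0.0], "fingers": 1}]
end [549.6  87.1 112.9 157. ]
```

View pics/o2.png

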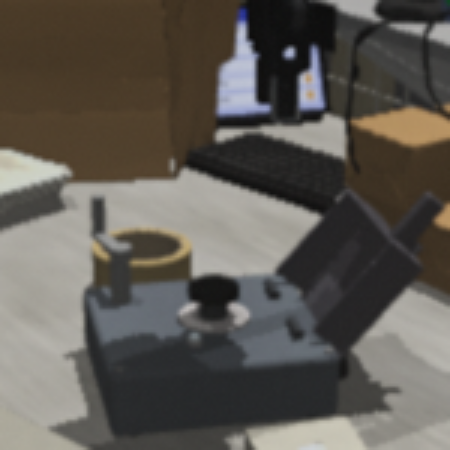

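The cover is fully open at its stop and the button is clear at (213,293). I close the fingers and come in above the button.

{"name": "step_arm", "arguments": {
  "targets": [
    {"dp":[0.05,0.03,0.06],"angular":[0,0,0],"fingers":1},
    {"dp":[0.1,0.06,0.12],"angular":[0,0,0],"fingers":1},
    {"dp":[0.15,0.08,0.2],"angular":[0,0,0],"fingers":1},
    {"dp":[0.2,0.11,0.3],"angular":[0,0,0],"fingers":1},
    {"dp":[0.223,0.125,0.4],"angular":[0,0,0],"fingers":1},
    {"dp":[0.223,0.125,0.5],"angular":[0,0,0],"fingers":1},
    {"dp":[0.223,0.125,0.58],"angular":[0,0,0],"fingers":1},
    {"dp":[0.223,0.125,0.63],"angular":[0,0,0],"fingers":1}
  ]
}}

```text
time: 16.25
tool_pos: [549.2, 86.6, 111.5]
tcp_rot: [-180.0, -0.1, 157.0]
ft_force: [0.2, -0.3, 0.2]
finger_gap: 0.1
grip_force: 0.0
```

{"name": "step_arm", "arguments": {
  "targets": [
    {"dp":[0,0,0.02],"angular":[0,0,0],"fingers":1},
    {"dp":[0,0,0.04],"angular":[0,0,0],"fingers":1},
    {"dp":[0,0,0.06],"angular":[0,0,0],"fingers":1},
    {"dp":[0,0,0.08],"angular":[0,0,0],"fingers":1},
    {"dp":[0,0,0.095],"angular":[0,0,0],"fingers":1},
    {"dp":[0,0,0.11],"angular":[0,0,0],"fingers":1},
    {"dp":[0,0,0.115],"angular":[0,0,0],"fingers":1},
    {"dp":[0,0,0.115],"angular":[0,0,0],"fingers":1}
  ]
}}

```text
time: 17.25
tool_pos: [549.7, 87.0, 90.2]
tcp_rot: [180.0, 0.0, 157.0]
ft_force: [-1.6, -0.4, 4.3]
finger_gap: -0.1
grip_force: 1.9
```

Contact at about 4.3 N and 2.8 mm agrees with the 93 mm button top. I press 6.6 mm further.

{"name": "step_arm", "arguments": {
  "targets": [
    {"dp":[0,0,0.008],"angular":[0,0,0],"fingers":1},
    {"dp":[0,0,0.016],"angular":[0,0,0],"fingers":1},
    {"dp":[0,0,0.024],"angular":[0,0,0],"fingers":1},
    {"dp":[0,0,0.03],"angular":[0,0,0],"fingers":1},
    {"dp":[0,0,0.033],"angular":[0,0,0],"fingers":1},
    {"dp":[0,0,0.033],"angular":[0,0,0],"fingers":1},
    {"dp":[0,0,0.033],"angular":[0,0,0],"fingers":1},
    {"dp":[0,0,0.033],"angular":[0,0,0],"fingers":1}
  ]
}}

```text
time: 18.25
tool_pos: [549.7, 87.0, 83.7]
tcp_rot: [180.0, 0.0, 157.0]
ft_force: [-3.5, -0.7, 6.3]
finger_gap: 0.3
grip_force: 3.4
```

{"name": "step_arm", "arguments": {
  "targets": [
    {"dp":[0,0,0],"angular":[0,0,0],"fingers":1},
    {"dp":[0,0,0],"angular":[0,0,0],"fingers":1},
    {"dp":[0,0,0],"angular":[0,0,0],"fingers":1},
    {"dp":[0,0,0],"angular":[0,0,0],"fingers":1},
    {"dp":[0,0,0],"angular":[0,0,0],"fingers":1},
    {"dp":[0,0,0],"angular":[0,0,0],"fingers":1},
    {"dp":[0,0,0],"angular":[0,0,0],"fingers":1},
    {"dp":[0,0,0],"angular":[0,0,0],"fingers":1}
  ]
}}

```text
time: 19.25
tool_pos: [549.7, 87.0, 83.6]
tcp_rot: [180.0, 0.0, 157.0]
ft_force: [-3.0, -0.4, 6.5]
finger_gap: 0.3
grip_force: 3.4
```

{"name": "step_arm", "arguments": {
  "targets": [
    {"dp":[0,0,0],"angular":[0,0,0],"fingers":1},
    {"dp":[0,0,0],"angular":[0,0,0],"fingers":1},
    {"dp":[0,0,0],"angular":[0,0,0],"fingers":1},
    {"dp":[0,0,0],"angular":[0,0,0],"fingers":1},
    {"dp":[0,0,0],"angular":[0,0,0],"fingers":1},
    {"dp":[0,0,0],"angular":[0,0,0],"fingers":1},
    {"dp":[0,0,0],"angular":[0,0,0],"fingers":1},
    {"dp":[0,0,0],"angular":[0,0,0],"fingers":1}
  ]
}}

```text
time: 20.25
tool_pos: [549.7, 87.0, 83.6]
tcp_rot: [180.0, 0.0, 157.0]
ft_force: [-2.8, -0.0, 7.3]
finger_gap: -0.3
grip_force: 3.4
```

{"name": "step_arm", "arguments": {
  "targets": [
    {"dp":[0,0,0],"angular":[0,0,0],"fingers":1},
    {"dp":[0,0,0],"angular":[0,0,0],"fingers":1},
    {"dp":[0,0,0],"angular":[0,0,0],"fingers":1},
    {"dp":[0,0,0],"angular":[0,0,0],"fingers":1},
    {"dp":[0,0,0],"angular":[0,0,0],"fingers":1},
    {"dp":[0,0,0],"angular":[0,0,0],"fingers":1},
    {"dp":[0,0,0],"angular":[0,0,0],"fingers":1},
    {"dp":[0,0,0],"angular":[0,0,0],"fingers":1}
  ]
}}

```text
time: 21.25
tool_pos: [549.7, 87.0, 83.6]
tcp_rot: [180.0, 0.0, 157.0]
ft_force: [-2.5, -0.4, 7.2]
finger_gap: -0.4
grip_force: 3.4
```

```bash
python3 -c "
from bench import *
print(hand_in())"
```

```text
the job is handed in; nothing more can be done
None
```

I handed the job in at about 21 s: latch swung to about 1.75 rad, cover open at its stop, and the button held about 9.4 mm down at about 7 N for just over 3 s and still held; the tape roll and gift box were never approached, though I did not re-measure them, and no verdict came back.

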